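# Fit a doll carrier to its axle and hold the snap ring spread at the groove

### The job

Hang the two-cup doll carrier by the eye in its middle on the upright axle stub, all the way down on the shoulder, and let go of it. Then pick up the circlip pliers by their two handles, squeeze them fully so that the snap ring on their tips spreads, slide the open ring over the end of the stub down to the groove just above the carrier's hub, and finish there still holding: pliers level and squeezed, the ring kept spread around the groove, nothing released or put down. Leave the two dolls and the paint pot where they stand.

Things in the scene. Friction and masses are not known exactly. Their poses are not given: they have to be found in the camera images.
- axle: fixed upright axle stub on a grey plate (90 x 90 x 12 mm). Origin: underside centre, on the stub's axis, z up. A dark boss 36 mm across rises to the shoulder at 45 mm; on it the plain steel stub, 22 mm across, from 45 to 90 mm (end edge rounded 1.5 mm), with one groove 7 mm wide and 18.6 mm across from 67 to 74 mm
- axle_seat (a point): on the axis at the shoulder, 45 mm above the bench; the carrier's underside rests here
- axle_groove (a point): on the axis at mid-groove, 70.5 mm above the bench: 3.5 mm above the top of the seated carrier's hub, 19.5 mm below the stub's end
- axle_tip (a point): on the axis at the stub's upper end, 90 mm above the bench
- carrier: loose aluminium carrier, 0.18 to 0.29 kg, lying level. Origin: underside centre of the hub, on the eye's axis; z up, arms along y. Hub: round tube 42 mm outside, 22 mm tall, to be gripped across from above, fingers closing along its x; through eye 29 mm across. Two arms 18 mm wide (z 6 to 14 mm), each with a shallow cup 36 mm across, cup centres 62 mm from the eye. May point any way once hung
- carrier_eye (a point): centre of the eye at the hub's underside (the carrier's origin)
- pliers: loose circlip pliers, 0.21 kg, lying flat, 175 mm long: two levers on one pivot, the snap ring fixed on their tip pins (it does not come off). Origin: under the pivot; x points from handles to ring, z up. Black handles 9 mm wide, z 0 to 16 mm, 25 to 95 mm behind the pivot, splayed at rest, parallel when fully squeezed. Squeezing them spreads the ring; a spring closes it
- pliers_handles (a point): midway between the handles, 55 mm behind the pivot, 8 mm above the pliers' underside: the place to grip, fingers closing along the pliers' y. Width there over the outsides: 57 mm at rest, 29 mm fully squeezed. The spring needs about 22 N per finger to squeeze fully to the stop; 60 to 80 N holds firmly. Squeezing draws the pliers 2 to 4 mm forward (along their x) in the fingers
- pliers_ring (a point): centre of the spread ring, 62 mm ahead of the pivot, mid-thickness, 3 mm above the pliers' underside; goes on the stub's axis. Ring: dark, 4 mm thick (z 1 to 5 mm), 38 mm outside; opening about 21 mm at rest, too small for the stub, 31 mm fully spread. Resting on the carrier's hub it is 1.5 mm below mid-groove
- pliers_left (a joint): squeeze angle of the left lever (the right mirrors it): 0 at rest, 0.24 rad fully squeezed with the ring fully spread
- doll_red: loose red doll, 65 mm across, 69 mm tall, beyond the axle; origin under its middle; leave alone
- doll_white: loose unpainted white doll, 65 mm across, 69 mm tall, beyond the axle; origin under its middle; leave alone
- pot: loose brass paint pot, 52 mm across, 32 mm tall, beyond the axle; origin under its middle; leave alone
Things that resemble listed ones, but are neither listed nor needed, are in the scene too. Of the things that look like the pliers, take the one that is farthest to the robot's right at the start.

How it is judged:
By the outcome, as a careful person would: the job done as asked, in the order asked, and still so for the second after the job is handed in, while the arm keeps its last pose, push and grip.
It also fails if it takes over 51 s, if anything falls off the work surface, if the arm or the gripper's body presses on something with over 40 N, if the wrist force passes 120 N, or if a joint passes its speed limit or range.

### The arm

A 6-joint arm with a two-finger parallel gripper is mounted at the origin on the work surface. World frame = base frame: x ahead of the robot, y to its left, z up, the work surface at z = 0. Lengths are in mm, angles in rad, forces in N, time in s.
With the tool pointing down it reaches from about 350 to 725 mm from the base axis. Payload 4.3 kg.
Tool frame: the origin (TCP) lies where the fingers leave the gripper's body, on its centre line; the fingertips stand 73 mm ahead of it and the grasp point (between the pads) lies 54 mm ahead of it; z points along the fingers, y is the direction in which the jaws open and shut (so a half turn about z gives the same grasp; the last joint's range is limited). The gripper opens to 85 mm and grips with 20 to 120 N. Pads are 22 mm wide; open, the fingers measure 114 mm over their backs; the gripper's body (76 mm by 85 mm) begins 54 mm behind the grasp point. The pads swing forward as they close: fully open they stand 13 mm farther back than shut.
Start: joints at [1.059, 0.377, 0.081, 1.274, 0, 1.46], TCP at [224.875, 529.235, 303.929] pointing down, gripper open.
Joint ranges: [-2.72, 2.72], [-0.84, 1.66], [-1.02, 1.22], [-1.77, 2.12], [-1.37, 1.28], [-3.14, 3.14]. Speed limits (rad/s): [2.57, 2.57, 3.14, 3.14, 3.14, 3.14].

### API

Orientations are given as a unit quaternion [w, x, y, z].
In Python, from bench import telemetry, cams, env gives the robot as it stands.
- The arm moves only by the shell command python3 -m inch 'ROWS' [FORCE]. ROWS is JSON, a list of rows, each an object with "fingers": the gripper command: -1 is fully open, 1 is shut, values between are in proportion; "dp": the shift along the world's x, y, z normalised to -1 to 1, where 1 is 50 cm, a list of three; "turn": the turn about the world's z normalised to -1 to 1, where 1 is 1.5 rad. In form: [{"fingers": fingers, "dp": [dx, dy, dz], "turn": turn}, ...]. A call has 1 to 10 rows; each row is the pose to reach, as a shift and turn from the pose commanded when the call began; what a row does not reach only later rows make up. A row lasts 1/8 s, in which the tool goes at most 62.5 mm and 10.7 degrees, less where a joint would pass 70% of its speed; a pose out of reach is approached as far as the arm can. A call with a number of a shift or a turn outside -1 to 1 is refused whole. A call with a gripper value outside its range is refused whole. The fingers move at their own pace and stop on an object; FORCE is the grip in N (left out, the last holds). Time passes only in rows, so rows that repeat a pose let the fingers close. It gives the time, the measured TCP pose, the force and the opening at its end, in the units of the state.
- telemetry.observe(): the state, without advancing time (a new reading comes with each control period).
- cams.read_camera(name): name is "scene" or "side" or "wrist"; returns a dict with "pixels" (400x640x3 uint8, blue, green, red), "fx", "fy", "cx", "cy" (pixels), "k1" (the pictures are not rectified: a ray, as slopes to the right and down, at radius r is drawn at 1 + k1 r^2 times it, then the intrinsics apply), "xyz" and "orientation" of the camera in the world; the wrist camera has in their place "T_tool_cam" (4x4, takes a point from camera to tool coordinates, whose origin is the TCP and whose axes are the flange's). Camera axes: x right, y down, z forward; pixel columns grow to the right and rows downward; lengths in mm; the calibration is good to about 2 mm. A picture is of the moment at which its call begins: read the wrist's pose just before it. There is no depth.
- env.job_done(): hands the job in, once; it reports no verdict.
The state is a dict: "clock": time; "joint_pos": joint angles; "qvel": joint speeds; "effort": joint torques, N m; "ee_pos": TCP position; "ee_rot": TCP orientation; "ft_force": force on the tool from outside, world axes, zero at the start; "wrist_torque": the same for the moment, N m; "grip_width": opening from 0.0 (shut) to 1.0 (fully open).
Only numpy, scipy, OpenCV 4.12 (cv2) and the standard library are available. Lean on these libraries where they do the work, as an engineer would, in place of code of your own. Each camera call takes 0.05 s, during which the arm holds its last target. There are 200 camera calls.

## Working session

There is one attempt and no reset: what is moved stays moved. The work goes in short steps, Python scripts to look and compute and a shell command to move; the robot and the scene stay as the last step left them, time stands still between calls to the robot, and variables do not carry over. Pictures are saved under pics/ and viewed, about 8 in all and at most 12, crops included, and the job is handed in when it is done.

```bash
ls; mkdir -p pics; cat > h.py <<'E'
import numpy as np, cv2
from scipy.spatial.transform import Rotation as R
from bench import telemetry, cams, env
def Rq(q): return R.from_quat([q[1],q[2],q[3],q[0]]).as_matrix()
def shot(name,file=None):
    s=telemetry.observe(); c=cams.read_camera(name); c=dict(c)
    if 'T_tool_cam' in c:
        T=np.array(c['T_tool_cam']); A=Rq(s['ee_rot'])
        c['Rw']=A@T[:3,:3]; c['o']=np.array(s['ee_pos'])+A@T[:3,3]
    else:
        c['Rw']=Rq(c['orientation']); c['o']=np.array(c['xyz'])
    c['im']=np.array(c['pixels'],dtype=np.uint8)
    if file: cv2.imwrite('pics/'+file,c['im'])
    return c
def ray(c,uv):
    K=np.array([[c['fx'],0,c['cx']],[0,c['fy'],c['cy']],[0,0,1.]])
    p=cv2.undistortPoints(np.array([[uv]],float),K,np.array([c['k1'],0,0,0.]))[0,0]
    d=c['Rw']@np.array([p[0],p[1],1]); return d/np.linalg.norm(d)
def onz(c,uv,z):
    d=ray(c,uv); return c['o']+d*(z-c['o'][2])/d[2]
def proj(c,P):
    q=c['Rw'].T@(np.array(P,float)-c['o']); x,y=q[:2]/q[2]; f=1+c['k1']*(x*x+y*y)
    return np.array([c['cx']+c['fx']*x*f,c['cy']+c['fy']*y*f])
def tri(c1,u1,c2,u2):
    d1,d2=ray(c1,u1),ray(c2,u2); A=np.stack([d1,-d2],1)
    t=np.linalg.lstsq(A,c2['o']-c1['o'],rcond=None)[0]
    a,b=c1['o']+d1*t[0],c2['o']+d2*t[1]; return (a+b)/2,np.linalg.norm(a-b)
E
python3 - <<'E'
from h import *
print(telemetry.observe())
for n in('scene','side','wrist'):
    c=shot(n,n+'0.png'); print(n,c['o'],c['Rw'].round(2).tolist(),c['fx'],c['k1'])
a=[cv2.imread(f'pics/{n}0.png') for n in('scene','side')]
cv2.imwrite('pics/two.png',cv2.resize(np.vstack(a),(480,600)))
E
```

```text
pics
{'clock': 0.0, 'joint_pos': array([ 1.05873412e+00,  3.78045400e-01,  7.96327335e-02,  1.27438849e+00,
       -1.91595389e-05,  1.46051251e+00]), 'qvel': array([-0.00021453,  0.00044552,  0.00088364,  0.00125971,  0.00207554,
       -0.00096334]), 'effort': array([-2.00282804e-03, -4.63604200e+01,  2.69876826e+01,  2.08676298e-02,
       -1.32745718e-04, -1.37232502e-05]), 'ee_pos': array([224.59892667, 528.77365711, 302.9734506 ]), 'ee_rot': array([-2.97794638e-04,  1.99540609e-01,  9.79889045e-01, -9.57205310e-04]), 'ft_force': array([0.23417894, 0.45118238, 0.56325075]), 'wrist_torque': array([-0.01886445, -0.03405092, -0.01598866]), 'grip_width': 1.0013465976497904}
scene [1004.55413067 -769.19915256  839.45598886] [[0.88, 0.29, -0.38], [0.48, -0.54, 0.69], [-0.0, -0.79, -0.61]] 504.33062117778894 -0.09028607957966979
side [-165.3469934  -770.09520019  787.1268026 ] [[0.76, -0.34, 0.55], [-0.65, -0.4, 0.65], [-0.01, -0.85, -0.53]] 427.8963033057581 -0.000987898710707538
wrist [152.57991084 559.39766817 374.13893354] [[0.39, 0.88, 0.28], [0.92, -0.37, -0.12], [-0.0, 0.31, -0.95]] 312.38774821396504 -0.04384989036764354
```

View pics/scene0.png

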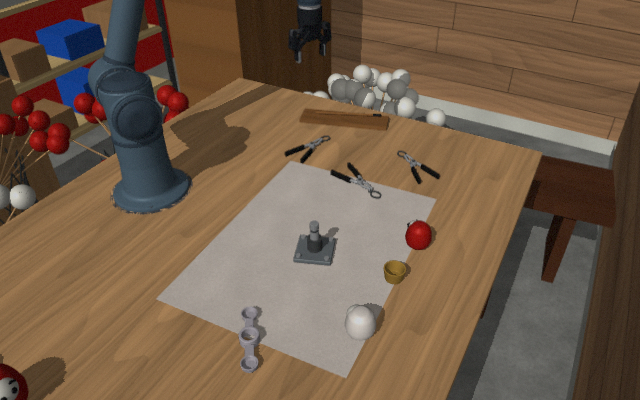

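View pics/side0.png

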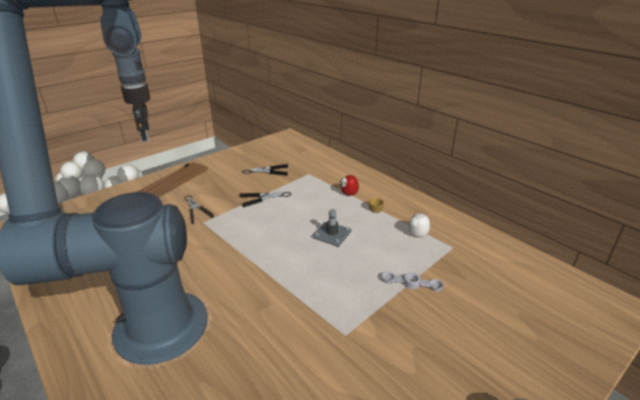

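The scene view shows three plier-like things at about (308,148), (356,182) and (418,166). The axle is at (315,240) and the carrier at (249,338). The side view shows the same, with pliers at (198,208), (265,197) and (265,170). I'll cast rays for all of them, with a crop.

```bash
python3 - <<'E'
from h import *
S=shot('scene');D=shot('side')
for n,a,b in [('A',(308,148),(198,210)),('B',(356,182),(265,197)),('C',(418,166),(265,170))]:
    print(n,onz(S,a,5).round(),onz(D,b,5).round())
print('Bring',onz(S,(371,191),3).round(),onz(D,(285,195),3).round(), 'Bhandles',[onz(S,p,8).round() for p in((336,174),(352,168))])
print('eye',tri(S,(249,331),D,(410,279)),onz(S,(249,338),22))
print('tip',tri(S,(314,224),D,(333,212)))
for n,p in [('red',(418,235)),('white',(360,322)),('pot',(395,272))]: print(n,onz(S,p,30).round())
a=S['im'][125:215,270:450]; b=S['im'][295:385,160:340]
cv2.imwrite('pics/crop1.png',cv2.resize(np.vstack([a,b]),None,fx=3.3,fy=3.3,interpolation=cv2.INTER_CUBIC))
E
```

```text
A [288. 395.   5.] [294. 381.   5.]
B [503. 301.   5.] [508. 304.   5.]
C [630. 465.   5.] [619. 466.   5.]
Bring [558. 285.   3.] [570. 272.   3.] Bhandles [array([436., 305.,   8.]), array([463., 356.,   8.])]
eye (array([ 554.07060777, -289.27192076,   18.55444488]), np.float64(6.221663450949346)) [ 565.17143454 -301.8337844    22.        ]
tip (array([542.58866134,  -4.30215536,  86.6748151 ]), np.float64(3.8339149052933252))
red [750. 141.  30.]
white [ 743. -165.   30.]
pot [750.  -1.  30.]
```

View pics/crop1.png

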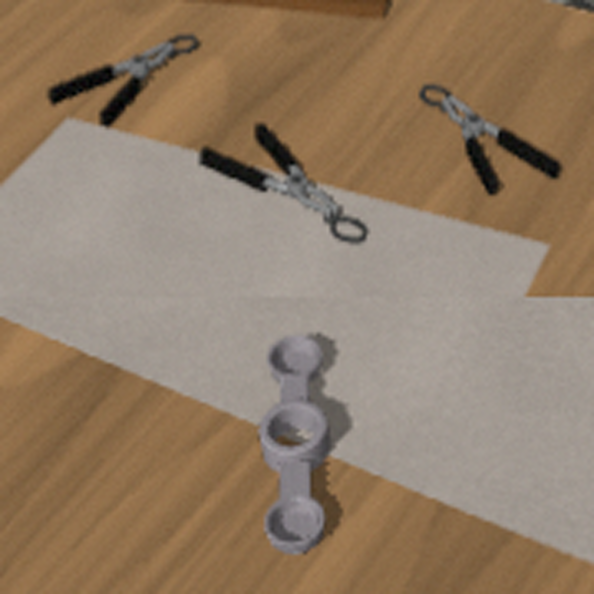

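Candidate pliers, by scene pixel:

| Pliers | Scene pixel | World y (mm) |
|---|---|---|
| A | (308,148) | about 388 |
| B | (356,182) | about 302 |
| C | (418,166) | about 465 |

B has the lowest y, so it is the farthest to the robot's right. The crop confirms B has two black handles with the ring pointing down and right. The carrier comes first, so I'm moving above it.

```bash
python3 -m inch '[{"fingers":-1,"dp":[0.33,-0.82,0],"turn":-0.22},{"fingers":-1,"dp":[0.33,-0.82,0],"turn":-0.22},{"fingers":-1,"dp":[0.33,-0.82,0],"turn":-0.22},{"fingers":-1,"dp":[0.33,-0.82,0],"turn":-0.22},{"fingers":-1,"dp":[0.33,-0.82,0],"turn":-0.22},{"fingers":-1,"dp":[0.33,-0.82,0],"turn":-0.22},{"fingers":-1,"dp":[0.33,-0.82,0],"turn":-0.22},{"fingers":-1,"dp":[0.33,-0.82,0],"turn":-0.22}]' 60
python3 -m inch '[{"fingers":-1,"dp":[0.33,-0.82,-0.2],"turn":-0.22},{"fingers":-1,"dp":[0.33,-0.82,-0.2],"turn":-0.22},{"fingers":-1,"dp":[0.33,-0.82,-0.2],"turn":-0.22},{"fingers":-1,"dp":[0.33,-0.82,-0.2],"turn":-0.22},{"fingers":-1,"dp":[0.33,-0.82,-0.2],"turn":-0.22},{"fingers":-1,"dp":[0.33,-0.82,-0.2],"turn":-0.22},{"fingers":-1,"dp":[0.33,-0.82,-0.2],"turn":-0.22},{"fingers":-1,"dp":[0.33,-0.82,-0.2],"turn":-0.22},{"fingers":-1,"dp":[0.33,-0.82,-0.2],"turn":-0.22},{"fingers":-1,"dp":[0.33,-0.82,-0.2],"turn":-0.22}]'
python3 - <<'E'
from h import *
c=shot('wrist','w1.png'); print(c['o'])
E
```

```text
clock: 1.25
ee_pos: [391.1, 115.9, 304.0]
ee_rot: [0.0, 0.361, 0.932, -0.0]
ft_force: [0.5, 0.3, -0.6]
grip_width: 1.003
clock: 2.5
ee_pos: [554.8, -288.7, 204.4]
ee_rot: [-0.0, 0.505, 0.863, 0.0]
ft_force: [-0.1, 0.7, -0.7]
grip_width: 0.996
[ 516.74919667 -220.27722951  275.53676662]
```

View pics/w1.png

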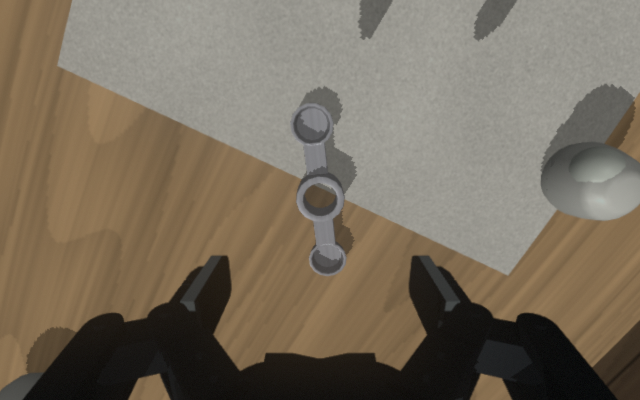

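The wrist view shows the carrier: hub rim centre about (320,197), cups at (312,124) and (327,259). I'll convert these.

```bash
python3 - <<'E'
from h import *
c=shot('wrist');S=shot('scene')
im=c['im'].astype(int); g=cv2.cvtColor(c['im'],cv2.COLOR_BGR2HSV)
roi=np.zeros(g.shape[:2],np.uint8); roi[90:285,280:370]=1
bl=((im[...,0]-im[...,1]>6)&(im[...,0]>im[...,2])&(roi>0)).astype(np.uint8)
print(bl.sum()); cv2.imwrite('pics/m.png',bl*255)
cs,hi=cv2.findContours(bl,cv2.RETR_CCOMP,cv2.CHAIN_APPROX_NONE)
for k,h in zip(cs,hi[0]):
    if len(k)>20: print(h[3],cv2.contourArea(k),cv2.fitEllipse(k))
h=onz(c,(320,197),22); a=onz(c,(312,124),14); b=onz(c,(327,259),14)
print(h,a,b,np.linalg.norm(a-b),np.linalg.norm(a-h),np.linalg.norm(b-h),'arm yaw',np.degrees(np.arctan2(*(a-b)[1::-1])))
print(tri(c,(320,197),S,(249,333)), proj(S,h))
E
```

```text
0Traceback (most recent call last):
  File "<stdin>", line 8, in <module>
TypeError: 'NoneType' object is not subscriptable
```

```bash
python3 - <<'E'
from h import *
c=shot('wrist');S=shot('scene');D=shot('side')
im=c['im']; print(im[180:216:3,301].tolist(),im[180,250],im[60,300],S['im'][330:345:3,241].tolist())
h=onz(c,(320,197),22); a=onz(c,(312,124),14); b=onz(c,(327,259),14)
print(h,a,b,np.linalg.norm(a-b),np.linalg.norm(a-h),np.linalg.norm(b-h),'arm yaw',np.degrees(np.arctan2(*(a-b)[1::-1])))
print(tri(c,(320,197),S,(249,333)), proj(S,h),proj(D,h))
# outer rim of hub: find via edges radial
for C,p in ((c,h),(S,h),(D,h)):
    u=proj(C,p); x,y=np.round(u).astype(int); r=40
    hs=cv2.cvtColor(C['im'],cv2.COLOR_BGR2HSV)[y-20:y+21,x-20:x+21]
    print(u, hs[20,::4].tolist())
E
```

```text
[[61, 71, 78], [72, 73, 76], [128, 126, 126], [134, 131, 132], [131, 129, 129], [129, 127, 128], [126, 124, 125], [127, 125, 126], [133, 131, 131], [146, 143, 144], [156, 154, 157], [80, 105, 126]] [ 80 109 132] [144 152 153] [[149, 143, 148], [124, 118, 123], [98, 96, 99], [163, 155, 161], [155, 150, 157]]
[ 557.26971132 -291.98328343   22.        ] [ 522.07402136 -242.51195813   14.        ] [ 594.32455237 -344.62888528   14.        ] 125.09199031636362 61.23845701826825 64.87388257154322 arm yaw 125.28045559001072
(array([ 557.56028688, -291.83341333,   21.76987929]), np.float64(0.6636570949393548)) [248.65967448 332.94099743] [411.0083559  277.00949529]
[320. 197.] [[135, 4, 132], [8, 15, 67], [16, 94, 84], [16, 91, 87], [16, 93, 90], [16, 91, 92], [16, 91, 87], [16, 91, 90], [16, 89, 92], [0, 0, 79], [120, 6, 139]]
[248.65967448 332.94099743] [[16, 125, 163], [15, 121, 164], [16, 46, 173], [145, 12, 124], [150, 10, 100], [150, 14, 151], [150, 11, 157], [154, 14, 150], [16, 26, 108], [19, 25, 111], [18, 28, 184]]
[411.0083559  277.00949529] [[132, 10, 125], [144, 8, 164], [137, 11, 166], [135, 9, 109], [137, 10, 178], [138, 8, 169], [135, 10, 107], [9, 25, 165], [16, 105, 173], [16, 105, 170], [15, 106, 183]]
```

```bash
python3 -m inch '[{"fingers":-1,"dp":[0.006,-0.007,-0.1],"turn":0.069},{"fingers":-1,"dp":[0.006,-0.007,-0.2],"turn":0.069},{"fingers":-1,"dp":[0.006,-0.007,-0.255],"turn":0.069},{"fingers":-1,"dp":[0.006,-0.007,-0.255],"turn":0.069},{"fingers":1,"dp":[0.006,-0.007,-0.255],"turn":0.069},{"fingers":1,"dp":[0.006,-0.007,-0.255],"turn":0.069},{"fingers":1,"dp":[0.006,-0.007,-0.255],"turn":0.069},{"fingers":1,"dp":[0.006,-0.007,-0.255],"turn":0.069},{"fingers":1,"dp":[0.006,-0.007,-0.255],"turn":0.069},{"fingers":1,"dp":[0.006,-0.007,-0.255],"turn":0.069}]' 60
python3 - <<'E'
from h import *
for i in range(1): print(telemetry.observe()['grip_width'])
E
```

```text
clock: 4.05
ee_pos: [559.1, -295.1, 78.6]
ee_rot: [0.002, 0.461, 0.887, -0.0]
ft_force: [-0.1, 0.1, 6.7]
grip_width: 0.463
0.46299076635080405
```

```bash
python3 -m inch '[{"fingers":1,"dp":[0,0,0.1],"turn":0},{"fingers":1,"dp":[0,0,0.2],"turn":0},{"fingers":1,"dp":[0,0,0.28],"turn":0},{"fingers":1,"dp":[0,0.1,0.28],"turn":0},{"fingers":1,"dp":[0,0.2,0.28],"turn":0},{"fingers":1,"dp":[0,0.3,0.28],"turn":0},{"fingers":1,"dp":[0,0.34,0.28],"turn":0},{"fingers":1,"dp":[0,0.34,0.28],"turn":0},{"fingers":1,"dp":[0,0.34,0.28],"turn":0}]'
python3 - <<'E'
from h import *
c=shot('wrist','w2.png'); print(c['o']); np.savez('w2.npz',**{k:c[k] for k in('fx','fy','cx','cy','k1','Rw','o','im')})
E
```

```text
clock: 5.18
ee_pos: [558.1, -125.3, 216.5]
ee_rot: [0.0, 0.461, 0.887, -0.0]
ft_force: [-0.6, 0.0, -1.8]
grip_width: 0.461
[513.28219661 -61.03304159 287.50791954]
```

View pics/w2.png

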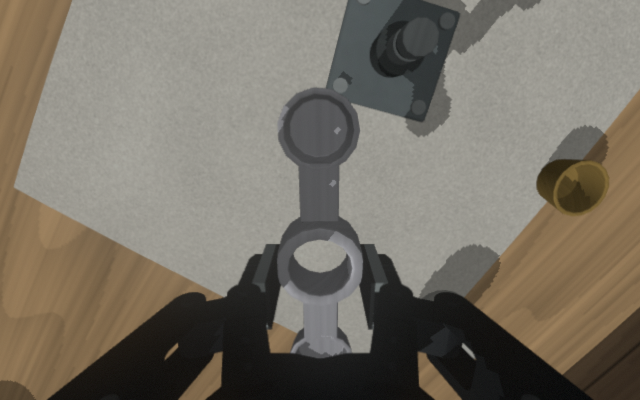

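```bash
python3 - <<'E'
from h import *
d=np.load('w2.npz'); c={k:d[k] for k in d.files}; S=shot('scene');D=shot('side')
e=np.array([558.1,-125.3,160]); tip=onz(c,(421,36),90); print('tip',tip,proj(S,tip),proj(D,tip),proj(S,e))
im=c['im'].copy()
def circ(p,r,col):
    pts=[proj(c,p+r*np.array([np.cos(t),np.sin(t),0])) for t in np.linspace(0,6.283,60)]
    cv2.polylines(im,[np.round(np.array(pts)*16).astype(int)],True,col,1,cv2.LINE_AA,4)
circ(e,21,(0,255,0));circ(e,14.5,(0,0,255));circ(e-[0,0,22],14.5,(255,0,0));circ(tip,9.5,(0,255,255));circ(tip-[0,0,1.5],11,(0,255,0))
circ(tip-[0,0,45],18,(0,0,255))
cr=cv2.resize(im[0:310,230:480],None,fx=1.9,fy=1.9,interpolation=cv2.INTER_CUBIC)
s=cv2.resize(S['im'][190:270,250:350],None,fx=3,fy=3,interpolation=cv2.INTER_CUBIC); s2=cv2.resize(D['im'][180:260,290:390],None,fx=3,fy=3,interpolation=cv2.INTER_CUBIC)
o=np.zeros((590,780,3),np.uint8); o[:cr.shape[0],:cr.shape[1]]=cr; o[:240,480:780]=s; o[250:490,480:780]=s2
cv2.imwrite('pics/ov.png',o)
E
```

```text
tip [5.41912740e+02 2.06801076e-01 9.00000000e+01] [314.44209361 222.4995424 ] [331.50381389 209.91577242] [289.90066432 233.16814272]
```

View pics/ov.png

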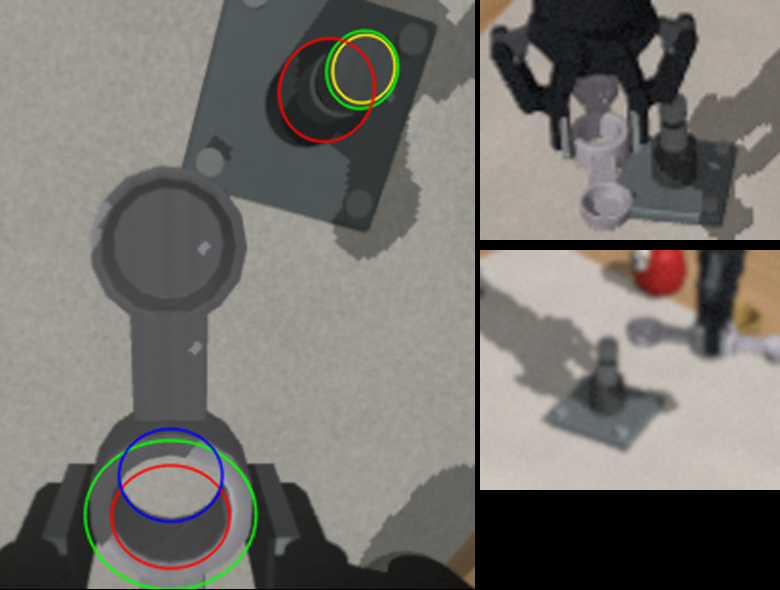

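The wrist overlay puts the eye on the tool axis within about 1 mm (red bore circle fits). It gives the stub tip at about (542,0,90), and the scene and side views agree within about 2 mm. I'm going above the stub.

```bash
python3 -m inch '[{"fingers":1,"dp":[-0.015,0.12,0],"turn":0},{"fingers":1,"dp":[-0.032,0.249,0],"turn":0},{"fingers":1,"dp":[-0.032,0.249,-0.04],"turn":0},{"fingers":1,"dp":[-0.032,0.249,-0.076],"turn":0},{"fingers":1,"dp":[-0.032,0.249,-0.076],"turn":0},{"fingers":1,"dp":[-0.032,0.249,-0.076],"turn":0}]'
python3 - <<'E'
from h import *
W=shot('wrist');S=shot('scene');D=shot('side')
o=np.zeros((600,800,3),np.uint8)
cr=cv2.resize(W['im'][200:320,240:400],None,fx=2.5,fy=2.5,interpolation=cv2.INTER_CUBIC)
o[:300,:400]=cr
o[:300,400:]=cv2.resize(S['im'][190:265,265:365],None,fx=4,fy=4,interpolation=cv2.INTER_CUBIC)
o[300:,:400]=cv2.resize(D['im'][175:250,285:385],None,fx=4,fy=4,interpolation=cv2.INTER_CUBIC)
cv2.imwrite('pics/above.png',o)
print(telemetry.observe()['ee_pos'])
E
```

```text
clock: 6.08
ee_pos: [542.4, -0.5, 179.0]
ee_rot: [0.0, 0.462, 0.887, 0.0]
ft_force: [1.2, 0.3, -2.2]
grip_width: 0.46
[ 5.42598261e+02 -2.55519242e-01  1.79339177e+02]
```

View pics/above.png

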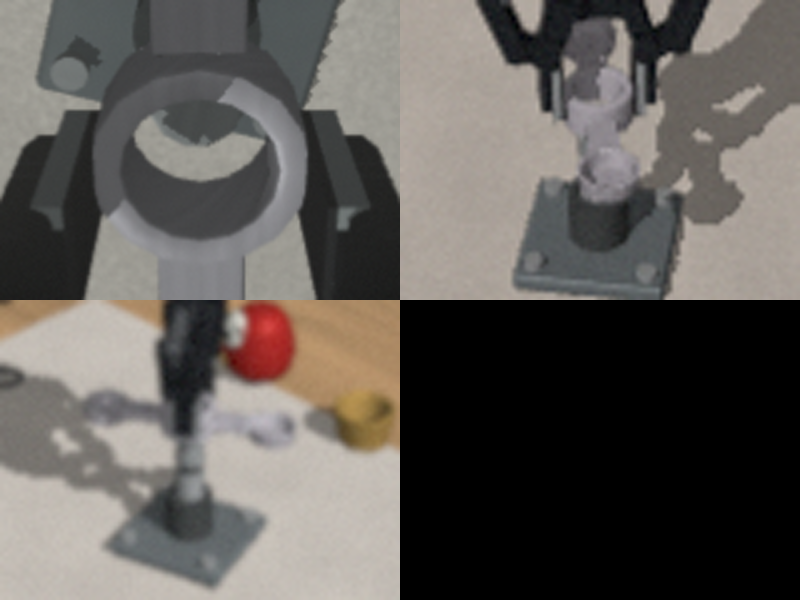

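The eye rim centre is at wrist (320,266), with the boss in line below it in both outside views. I'm lowering in two steps while watching the force.

```bash
python3 - <<'E'
from h import *
W=shot('wrist'); print('eye',onz(W,(320,266),122.6))
E
python3 -m inch '[{"fingers":1,"dp":[0,0,-0.02],"turn":0},{"fingers":1,"dp":[0,0,-0.035],"turn":0},{"fingers":1,"dp":[0,0,-0.05],"turn":0},{"fingers":1,"dp":[0,0,-0.05],"turn":0}]'
```

```text
eye [541.05108119   2.72943882 122.6       ]
clock: 6.78
ee_pos: [541.1, 0.3, 152.4]
ee_rot: [-0.001, 0.461, 0.887, -0.0]
ft_force: [0.3, 0.7, -2.2]
grip_width: 0.462
```

```bash
python3 -m inch '[{"fingers":1,"dp":[0.001,-0.003,-0.02],"turn":0},{"fingers":1,"dp":[0.001,-0.003,-0.04],"turn":0},{"fingers":1,"dp":[0.001,-0.003,-0.054],"turn":0},{"fingers":1,"dp":[0.001,-0.003,-0.054],"turn":0}]'
```

```text
clock: 7.28
ee_pos: [541.7, -1.2, 125.5]
ee_rot: [-0.001, 0.461, 0.887, -0.0]
ft_force: [0.2, -0.7, -1.8]
grip_width: 0.461
```

```bash
python3 -m inch '[{"fingers":1,"dp":[0,0,-0.004],"turn":0},{"fingers":1,"dp":[0,0,-0.006],"turn":0},{"fingers":1,"dp":[0,0,-0.006],"turn":0}]'
```

```text
clock: 7.65
ee_pos: [542.6, -1.3, 123.7]
ee_rot: [0.0, 0.461, 0.887, 0.0]
ft_force: [0.5, -0.1, -1.5]
grip_width: 0.46
```

```bash
python3 -m inch '[{"fingers":1,"dp":[0,0,-0.003],"turn":0},{"fingers":1,"dp":[0,0,-0.005],"turn":0},{"fingers":1,"dp":[0,0,-0.005],"turn":0}]'
```

```text
clock: 8.02
ee_pos: [542.6, -1.2, 123.5]
ee_rot: [0.001, 0.461, 0.887, 0.0]
ft_force: [-7.0, 0.4, 16.5]
grip_width: 0.459
```

Contact with 16 N came at the height expected for the shoulder. I'm releasing and rising.

```bash
python3 -m inch '[{"fingers":-1,"dp":[0,0,0.005],"turn":0},{"fingers":-1,"dp":[0,0,0.005],"turn":0},{"fingers":-1,"dp":[0,0,0.005],"turn":0},{"fingers":-1,"dp":[0,0,0.005],"turn":0},{"fingers":-1,"dp":[0,0,0.1],"turn":0},{"fingers":-1,"dp":[0,0,0.2],"turn":0},{"fingers":-1,"dp":[0,0,0.2],"turn":0}]'
python3 - <<'E'
from h import *
W=shot('wrist','w3.png')
S=shot('scene');D=shot('side')
for C,u in((S,None),):
    print(onz(S,(336,174),8),onz(S,(352,168),8))
o=np.zeros((600,800,3),np.uint8)
o[:400,:400]=W['im'][:,120:520]
o[:300,400:]=cv2.resize(S['im'][190:265,265:365],None,fx=4,fy=4,interpolation=cv2.INTER_CUBIC)
o[300:,400:]=cv2.resize(D['im'][175:250,285:385],None,fx=4,fy=4,interpolation=cv2.INTER_CUBIC)
cv2.imwrite('pics/seat.png',o)
E
```

```text
clock: 8.9
ee_pos: [545.2, -1.6, 225.2]
ee_rot: [0.004, 0.461, 0.887, 0.002]
ft_force: [0.4, -0.1, -0.1]
grip_width: 0.996
[435.89617474 305.31923531   8.        ] [462.68038889 355.86227678   8.        ]
```

View pics/seat.png

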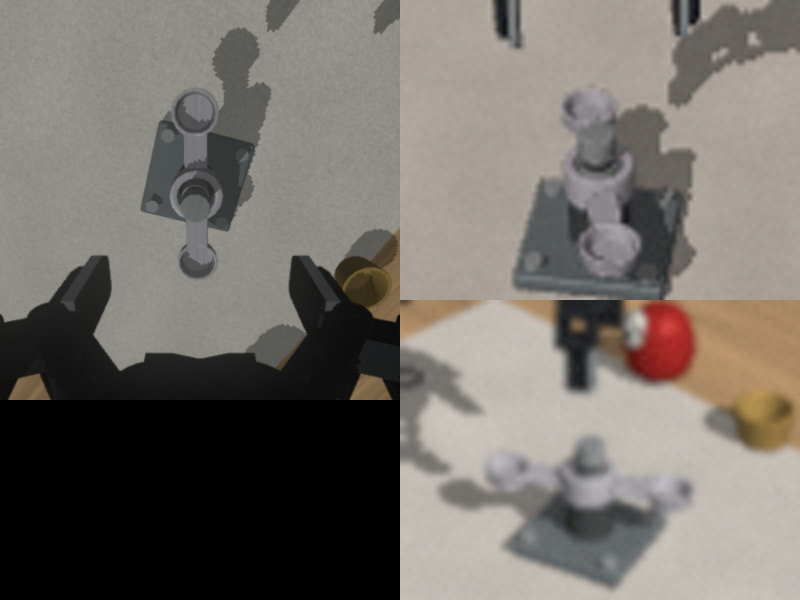

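The carrier sits level on the boss, with the stub through the eye and free of the fingers. Next are the pliers B. I'm approaching with the tool turned +211° so that the wrist camera sits on the ring side.

```bash
python3 - <<'E'
from h import *
W=shot('wrist'); print('tip',onz(W,(317,207),90), telemetry.observe()['ee_pos'])
E
python3 -m inch '[{"fingers":-1,"dp":[-0.174,0.658,0],"turn":1},{"fingers":-1,"dp":[-0.174,0.658,0],"turn":1},{"fingers":-1,"dp":[-0.174,0.658,0],"turn":1},{"fingers":-1,"dp":[-0.174,0.658,0],"turn":1},{"fingers":-1,"dp":[-0.174,0.658,0],"turn":1},{"fingers":-1,"dp":[-0.174,0.658,0],"turn":1},{"fingers":-1,"dp":[-0.174,0.658,0],"turn":1},{"fingers":-1,"dp":[-0.174,0.658,0],"turn":1},{"fingers":-1,"dp":[-0.174,0.658,0],"turn":1}]'
python3 -m inch '[{"fingers":-1,"dp":[0,0,0],"turn":1},{"fingers":-1,"dp":[0,0,0],"turn":1},{"fingers":-1,"dp":[0,0,0],"turn":1},{"fingers":-1,"dp":[0,0,0],"turn":1},{"fingers":-1,"dp":[0,0,0],"turn":1},{"fingers":-1,"dp":[0,0,0],"turn":1},{"fingers":-1,"dp":[0,0,0],"turn":1},{"fingers":-1,"dp":[0,0,0],"turn":1},{"fingers":-1,"dp":[0,0,0],"turn":1}]'
python3 -m inch '[{"fingers":-1,"dp":[0,0,-0.04],"turn":0.455},{"fingers":-1,"dp":[0,0,-0.04],"turn":0.455},{"fingers":-1,"dp":[0,0,-0.04],"turn":0.455},{"fingers":-1,"dp":[0,0,-0.04],"turn":0.455},{"fingers":-1,"dp":[0,0,-0.04],"turn":0.455},{"fingers":-1,"dp":[0,0,-0.04],"turn":0.455}]'
python3 - <<'E'
from h import *
W=shot('wrist','w4.png'); print(W['o'],telemetry.observe()['joint_pos'])
np.savez('w4.npz',**{k:W[k] for k in('fx','fy','cx','cy','k1','Rw','o','im')})
E
```

```text
tip [536.9177637    2.96199785  90.        ] [541.48108723  -1.16807996 219.48909385]
clock: 10.22
ee_pos: [454.5, 327.4, 219.2]
ee_rot: [-0.002, -0.267, 0.964, -0.0]
ft_force: [0.5, -1.1, -0.8]
grip_width: 1.002
clock: 11.35
ee_pos: [455.0, 327.3, 220.1]
ee_rot: [0.001, 0.851, -0.525, -0.0]
ft_force: [0.2, -0.2, -1.4]
grip_width: 1.003
clock: 12.1
ee_pos: [455.3, 327.6, 200.7]
ee_rot: [0.0, 0.978, -0.209, -0.0]
ft_force: [0.8, -0.5, -0.9]
grip_width: 0.996
[527.91012669 294.93988821 271.75148839] [ 5.10651601e-01  3.99335284e-01 -1.58770213e-01  1.01312784e+00
 -4.21512874e-05 -2.21046563e+00]
```

View pics/w4.png

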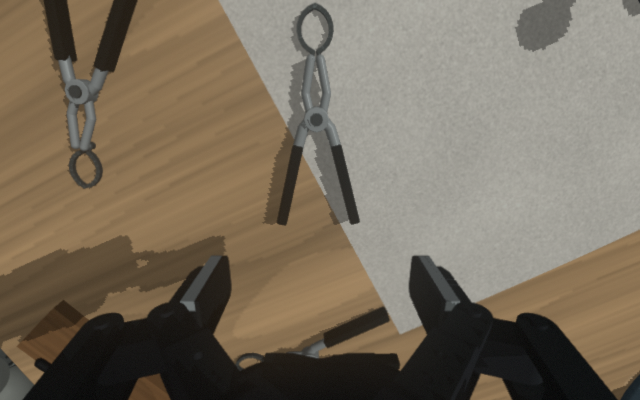

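The wrist view shows pliers B: pivot (316,120), ring (315,30), handle ends (282,222) and (354,221). Another pair is at (85,100), and a third partly at (350,335). I'll convert these to a pose and cross-check the height with the scene and side cameras.

```bash
python3 - <<'E'
from h import *
d=np.load('w4.npz'); c={k:d[k] for k in d.files}; S=shot('scene');D=shot('side')
g=cv2.cvtColor(c['im'],cv2.COLOR_BGR2GRAY)
m=(c['im'].max(2)<48).astype(np.uint8); m[:140]=0; m[232:]=0; m[:,:262]=0; m[:,375:]=0
n,l,st,ce=cv2.connectedComponentsWithStats(m)
hs=[]
for i in range(1,n):
    if st[i,4]>250:
        k=cv2.minAreaRect(np.argwhere(l==i)[:,::-1].astype(np.float32)); print(st[i],ce[i],k); hs.append(ce[i])
for z in (14,16):
    P=[onz(c,u,z) for u in hs]; print(z,[p.round(1).tolist() for p in P],(sum(P)/len(P)).round(1))
piv=onz(c,(316,120),12); ring=onz(c,(315,30),3); print('piv',piv,'ring',ring,np.linalg.norm((piv-ring)[:2]))
# heights from scene: handle centroids
s=(S['im'].max(2)<60).astype(np.uint8); s[:160]=0;s[200:]=0;s[:,:325]=0;s[:,390:]=0
n,l,st,cs=cv2.connectedComponentsWithStats(s)
for i in range(1,n):
    if st[i,4]>15:
        print('S',st[i],cs[i])
        for u in hs: print(tri(c,u,S,cs[i]))
E
```

```text
[278 146  24  78 690] [289.24202899 184.4057971 ] ((289.1883544921875, 184.85545349121094), (8.961455345153809, 78.43849182128906), 11.88865852355957)
[332 146  26  77 645] [344.6744186  182.95813953] ((345.0294189453125, 184.11767578125), (78.33900451660156, 8.731282234191895), 75.96376037597656)
14 [[473.3, 347.8, 14.0], [455.0, 304.0, 14.0]] [464.2 325.9  14. ]
16 [[473.7, 347.4, 16.0], [455.6, 304.0, 16.0]] [464.7 325.7  16. ]
piv [512.76409158 304.79079607  12.        ] ring [575.24218574 277.44846108   3.        ] 68.19908747501808
S [348 163  12  15  70] [353.05714286 169.75714286]
(array([471.06043318, 348.56680043,   8.48759755]), np.float64(2.245999194735017))
(array([475.93059284, 306.40047528,  40.53578229]), np.float64(26.670026775590543))
S [331 170  20  13 100] [340.25 175.81]
(array([447.86434477, 349.04166721, -24.32567842]), np.float64(36.81035088134674))
(array([451.92857199, 303.94016492,   7.26245628]), np.float64(2.4115567424607325))
```

Two-view handle heights come out at about 7–8 mm, matching the text. The grip point is (462.4,326.8) with pliers yaw −23.5°, and the tool is already aligned. I'm descending and squeezing at 70 N.

```bash
python3 -m inch '[{"fingers":-1,"dp":[0.014,-0.002,-0.1],"turn":0.006},{"fingers":-1,"dp":[0.014,-0.002,-0.2],"turn":0.006},{"fingers":-1,"dp":[0.014,-0.002,-0.253],"turn":0.006},{"fingers":-1,"dp":[0.014,-0.002,-0.253],"turn":0.006},{"fingers":1,"dp":[0.014,-0.002,-0.253],"turn":0.006},{"fingers":1,"dp":[0.014,-0.002,-0.253],"turn":0.006},{"fingers":1,"dp":[0.014,-0.002,-0.253],"turn":0.006},{"fingers":1,"dp":[0.014,-0.002,-0.253],"turn":0.006},{"fingers":1,"dp":[0.014,-0.002,-0.253],"turn":0.006},{"fingers":1,"dp":[0.014,-0.002,-0.253],"turn":0.006}]' 70
python3 -m inch '[{"fingers":1,"dp":[0,0,0],"turn":0},{"fingers":1,"dp":[0,0,0],"turn":0},{"fingers":1,"dp":[0,0,0],"turn":0}]'
```

```text
clock: 13.5
ee_pos: [465.5, 328.7, 79.6]
ee_rot: [-0.003, 0.979, -0.203, 0.003]
ft_force: [-2.6, -0.9, 18.3]
grip_width: 0.292
clock: 13.88
ee_pos: [465.4, 328.7, 79.6]
ee_rot: [-0.003, 0.979, -0.203, 0.003]
ft_force: [-3.3, -0.5, 17.0]
grip_width: 0.29
```

The fingertips touched the table lightly (18 N). The grip width of 0.29 fits fully squeezed. I'm lifting and travelling to above the stub.

```bash
python3 -m inch '[{"fingers":1,"dp":[0,0,0.04],"turn":0},{"fingers":1,"dp":[0,0,0.12],"turn":0},{"fingers":1,"dp":[0,0,0.231],"turn":0},{"fingers":1,"dp":[0,0,0.231],"turn":0}]'
python3 -m inch '[{"fingers":1,"dp":[-0.01,-0.1,0],"turn":0},{"fingers":1,"dp":[-0.02,-0.2,0],"turn":0},{"fingers":1,"dp":[-0.03,-0.3,0],"turn":0},{"fingers":1,"dp":[-0.04,-0.4,0],"turn":0},{"fingers":1,"dp":[-0.05,-0.5,0],"turn":0},{"fingers":1,"dp":[-0.06,-0.557,0],"turn":0},{"fingers":1,"dp":[-0.06,-0.557,0],"turn":0},{"fingers":1,"dp":[-0.06,-0.557,0],"turn":0}]'
python3 - <<'E'
from h import *
W=shot('wrist','w5.png'); print(W['o']); np.savez('w5.npz',**{k:W[k] for k in('fx','fy','cx','cy','k1','Rw','o','im')})
S=shot('scene','s5.png');D=shot('side','d5.png')
o=np.zeros((600,800,3),np.uint8)
o[:420,:]=cv2.resize(W['im'][0:210,120:520],None,fx=2,fy=2,interpolation=cv2.INTER_CUBIC)
o[420:,:240]=cv2.resize(S['im'][195:255,270:350],(240,180),interpolation=cv2.INTER_CUBIC)
o[420:,250:490]=cv2.resize(D['im'][170:230,285:365],(240,180),interpolation=cv2.INTER_CUBIC)
cv2.imwrite('pics/o5.png',o)
E
```

```text
clock: 14.38
ee_pos: [465.8, 328.7, 196.4]
ee_rot: [-0.004, 0.979, -0.203, 0.005]
ft_force: [0.7, 0.1, -2.5]
grip_width: 0.291
clock: 15.38
ee_pos: [432.3, 48.6, 189.8]
ee_rot: [-0.0, 0.979, -0.203, -0.0]
ft_force: [-0.9, 0.5, -2.4]
grip_width: 0.283
[505.28661039  16.80749857 260.86061749]
```

View pics/o5.png

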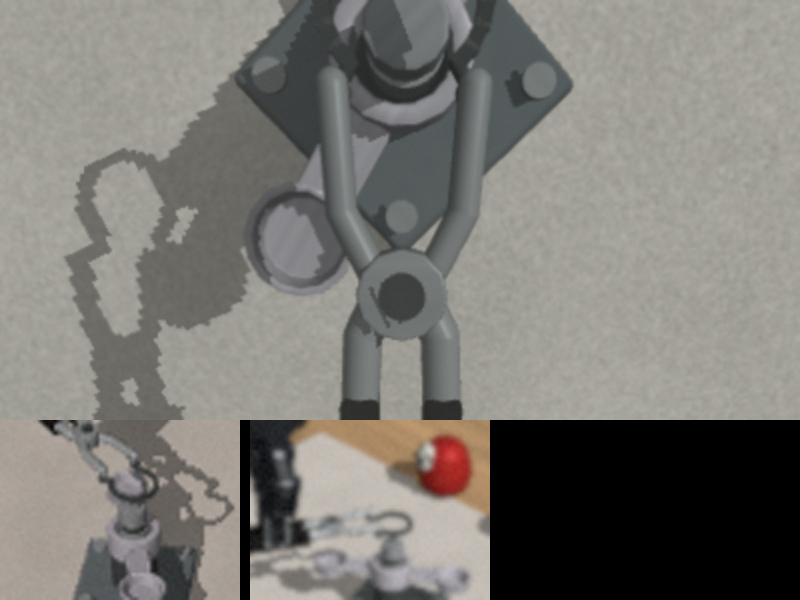

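The ring is spread (pins about 73 px apart in the wrist view), with the pivot at wrist (320,148) and the stub between the jaws. In the scene view the ring is at about (314,216), and in the side view about (332,204). I'll compute the offsets.

```bash
python3 - <<'E'
from h import *
d=np.load('w5.npz'); c={k:d[k] for k in d.files}; S=shot('scene');D=shot('side'); W=shot('wrist')
print(telemetry.observe()['ee_pos'],telemetry.observe()['clock'])
dr=c['Rw']; th=np.radians(-23.5); f=np.array([np.cos(th),np.sin(th),0])
for z in (116,122): 
    p=onz(c,(320.5,148),z); print('piv',z,p,'ring',p+62*f)
print('tip w5',onz(c,(322.5,10),90))
rs=onz(S,(314,216.3),113.4); rd=onz(D,(331.7,204.3),113.4); print('ring S,D',rs,rd,tri(S,(314,216.3),D,(331.7,204.3)))
# stub in original views
s0=cv2.imread('pics/scene0.png'); d0=cv2.imread('pics/side0.png')
r=proj(S,[542,0,113.4]);q=proj(D,[542,0,113.4]);print('axis proj',r,q)
o=np.zeros((600,800,3),np.uint8)
a=S['im'].copy();b=D['im'].copy()
def crop(im,x,y,w,h,k): return cv2.resize(im[y:y+h,x:x+w],None,fx=k,fy=k,interpolation=cv2.INTER_CUBIC)
A=[]
for C,im,x,y in((S,a,289,195),(D,b,307,180),(S,s0,289,195),(D,d0,307,180)):
    K=6; t=crop(im,x,y,66,50,K)
    for z in (90,113.4):
        for R0,col in ((11 if z==90 else 19,(0,255,0)),):
            if z==113.4 and im is not a and im is not b: continue
            pts=[(proj(C,np.array([542,0,z])+R0*np.array([np.cos(u),np.sin(u),0]))-[x,y]+.5)*K for u in np.linspace(0,6.28,40)]
            cv2.polylines(t,[np.round(pts).astype(int)],True,col if z==90 else (0,0,255),1)
    A.append(t)
cv2.imwrite('pics/o6.png',np.vstack([np.hstack(A[:2]),np.hstack(A[2:])]))
print(A[0].shape)
E
```

```text
[432.4391629   48.88219059 189.86944131] 15.675
piv 116 [484.36288723  25.48139539 116.        ] ring [541.22061184   0.75895312 116.        ]
piv 122 [485.22952953  25.12213018 122.        ] ring [5.42087254e+02 3.99687906e-01 1.22000000e+02]
tip w5 [542.3469028   -0.75685457  90.        ]
ring S,D [544.42947274  -5.23880139 113.4       ] [538.20101104  -4.27301174 113.4       ] (array([541.82236089,  -0.64095073, 109.62787172]), np.float64(0.8669499411715095))
axis proj [314.23098822 214.70869403] [331.68595044 203.22926188]
(300, 396, 3)
```

View pics/o6.png

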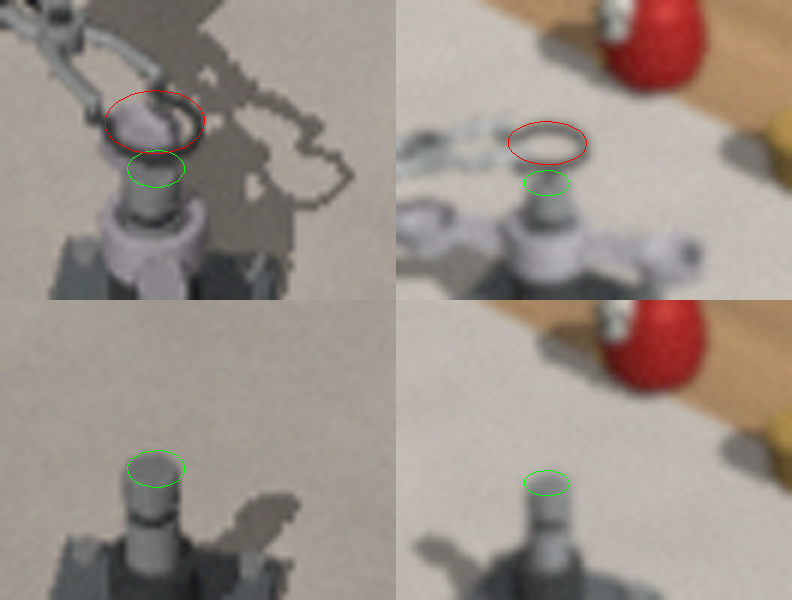

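The ring and stub overlays agree within about 1–1.5 mm against a clearance of 4.5 mm. Triangulation puts the ring at (541.8,−0.6,110). I'm descending while watching the force.

```bash
python3 -m inch '[{"fingers":1,"dp":[0,0,-0.015],"turn":0},{"fingers":1,"dp":[0,0,-0.03],"turn":0},{"fingers":1,"dp":[0,0,-0.045],"turn":0},{"fingers":1,"dp":[0,0,-0.06],"turn":0},{"fingers":1,"dp":[0,0,-0.06],"turn":0}]'
python3 -m inch '[{"fingers":1,"dp":[0,0,-0.007],"turn":0},{"fingers":1,"dp":[0,0,-0.014],"turn":0},{"fingers":1,"dp":[0,0,-0.018],"turn":0},{"fingers":1,"dp":[0,0,-0.018],"turn":0}]'
```

```text
clock: 16.3
ee_pos: [431.7, 48.2, 159.1]
ee_rot: [0.0, 0.979, -0.203, -0.001]
ft_force: [-0.2, 0.5, -2.0]
grip_width: 0.287
clock: 16.8
ee_pos: [432.2, 48.3, 150.8]
ee_rot: [0.0, 0.979, -0.203, -0.0]
ft_force: [0.2, -0.9, -1.6]
grip_width: 0.286
```

```bash
python3 -m inch '[{"fingers":1,"dp":[0,0,-0.002],"turn":0},{"fingers":1,"dp":[0,0,-0.004],"turn":0},{"fingers":1,"dp":[0,0,-0.004],"turn":0}]'
python3 -m inch '[{"fingers":1,"dp":[0,0,-0.002],"turn":0},{"fingers":1,"dp":[0,0,-0.002],"turn":0},{"fingers":1,"dp":[0,0,-0.002],"turn":0}]'
python3 -m inch '[{"fingers":1,"dp":[0,0,-0.002],"turn":0},{"fingers":1,"dp":[0,0,-0.002],"turn":0},{"fingers":1,"dp":[0,0,-0.002],"turn":0}]'
```

```text
clock: 17.18
ee_pos: [432.3, 48.2, 148.9]
ee_rot: [0.0, 0.979, -0.203, -0.0]
ft_force: [0.2, -0.8, -1.4]
grip_width: 0.288
clock: 17.55
ee_pos: [432.4, 48.2, 148.0]
ee_rot: [0.0, 0.979, -0.203, 0.0]
ft_force: [-0.3, 0.1, -1.1]
grip_width: 0.295
clock: 17.92
ee_pos: [432.4, 48.2, 147.0]
ee_rot: [0.0, 0.979, -0.203, 0.0]
ft_force: [-1.0, 0.1, -0.7]
grip_width: 0.287
```

```bash
python3 - <<'E'
from h import *
s=telemetry.observe(); print(s['ft_force'],s['wrist_torque'])
E
python3 -m inch '[{"fingers":1,"dp":[0,0,-0.003],"turn":0},{"fingers":1,"dp":[0,0,-0.003],"turn":0},{"fingers":1,"dp":[0,0,-0.003],"turn":0}]'
python3 - <<'E'
from h import *
s=telemetry.observe(); print(s['ft_force'],s['wrist_torque'])
E
```

```text
[-1.03038966  0.1377736  -0.68461333] [ 0.01115492 -0.00506717  0.00136406]
clock: 18.3
ee_pos: [432.4, 48.2, 145.5]
ee_rot: [0.0, 0.979, -0.203, 0.0]
ft_force: [-0.4, 0.7, -0.5]
grip_width: 0.288
[-0.44456861  0.66183896 -0.49273261] [0.0380643  0.00904766 0.0093227 ]
```

The vertical force has crept from −2.2 to −0.5 N, so the ring is probably resting on the hub. I'll check whether the pliers rotated in the grip by comparing the pivot and jaw in the wrist picture with the picture from before contact.

```bash
cat > rot.py <<'E'
from h import *
d=np.load('w5.npz'); a=d['im']; W=shot('wrist'); b=W['im']
def off(x0,y0,w,h,m=6):
    t=a[y0:y0+h,x0:x0+w]; s=b[max(y0-m,0):y0+h+m,x0-m:x0+w+m]
    K=4; r=cv2.matchTemplate(cv2.resize(s,None,fx=K,fy=K,interpolation=cv2.INTER_CUBIC),cv2.resize(t,None,fx=K,fy=K,interpolation=cv2.INTER_CUBIC),cv2.TM_CCOEFF_NORMED)
    _,v,_,l=cv2.minMaxLoc(r); return l[0]/K-m, l[1]/K-(y0-max(y0-m,0)),round(v,3)
print('pivot',off(298,124,45,46),'jawL',off(277,45,20,50),'jawR',off(345,45,24,50),'handle',off(285,190,70,30))
for z in (0,4): 
    P=np.array([0,0,0])
c={k:d[k] for k in d.files}
p=np.array([541.5,0.5,112.]); print('px per 4mm z at ring/pivot', proj(c,p+[0,0,4])-proj(c,p), proj(c,[484.5,25.4,124])-proj(c,[484.5,25.4,120]))
S=shot('scene');D=shot('side'); s=telemetry.observe(); print(s['ee_pos'],s['ft_force'],s['wrist_torque'],s['grip_width'])
def ov(C,x,y,K=6,w=66,h=50):
    t=cv2.resize(C['im'][y:y+h,x:x+w],None,fx=K,fy=K,interpolation=cv2.INTER_CUBIC)
    pts=[(proj(C,np.array([542,0,70.5])+19*np.array([np.cos(u),np.sin(u),0]))-[x,y]+.5)*K for u in np.linspace(0,6.28,40)]
    u2=t.copy(); cv2.polylines(u2,[np.round(pts).astype(int)],True,(0,0,255),1); return t,u2
A=ov(S,275,195);B=ov(D,300,175); cv2.imwrite('pics/fin.png',np.vstack([np.hstack(A),np.hstack(B)]))
E
python3 rot.py
```

```text
pivot (0.0, 0.5, 0.944) jawL (-0.75, -6.0, 0.906) jawR (0.25, 6.0, 0.973) handle (0.0, 0.5, 0.996)
px per 4mm z at ring/pivot [ 0.03861273 -2.88146826] [0.02398537 1.44919841]
[432.44843042  48.24289593 145.4981944 ] [-0.30743124 -0.10511851  0.78160735] [ 0.07812943  0.01744712 -0.02526452] 0.2887967257495555
```

```bash
python3 -m inch '[{"fingers":1,"dp":[0,0,0.003],"turn":0},{"fingers":1,"dp":[0,0,0.003],"turn":0},{"fingers":1,"dp":[0,0,0.003],"turn":0},{"fingers":1,"dp":[0,0,0.003],"turn":0}]'
python3 rot.py
```

```text
clock: 18.95
ee_pos: [432.4, 48.2, 146.9]
ee_rot: [0.0, 0.979, -0.203, -0.0]
ft_force: [0.1, -0.9, 0.7]
grip_width: 0.286
pivot (0.0, 0.25, 0.969) jawL (-0.5, -6.0, 0.928) jawR (0.0, 6.0, 0.971) handle (0.0, 0.25, 0.997)
px per 4mm z at ring/pivot [ 0.03861273 -2.88146826] [0.02398537 1.44919841]
[432.40259001  48.22457084 146.91118231] [ 0.13041603 -0.24440044 -0.92594337] [-0.00358403 -0.09975088 -0.00261139] 0.28863210471722806
```

View pics/fin.png

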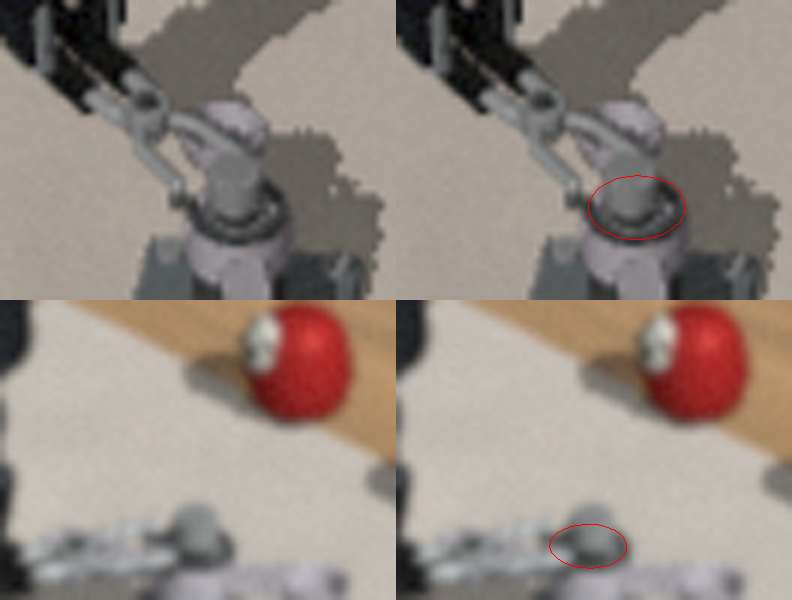

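```bash
cat > ff.py <<'E'
from h import *
F=[];T=[]
for i in range(8): cams.read_camera('side'); s=telemetry.observe(); F.append(s['ft_force']);T.append(s['wrist_torque'])
print(np.mean(F,0).round(2),np.std(F,0).round(2),np.mean(T,0).round(3),s['ee_pos'].round(1),s['clock'])
E
python3 ff.py
python3 -m inch '[{"fingers":1,"dp":[0,0,0.003],"turn":0},{"fingers":1,"dp":[0,0,0.003],"turn":0},{"fingers":1,"dp":[0,0,0.003],"turn":0}]'
python3 ff.py
```

```text
[-0.38 -0.16 -0.21] [0.19 0.53 0.4 ] [-0.021 -0.068 -0.007] [432.4  48.2 146.9] 19.5
clock: 19.88
ee_pos: [432.3, 48.2, 148.3]
ee_rot: [0.0, 0.979, -0.203, -0.0]
ft_force: [-0.1, -0.3, -1.1]
grip_width: 0.289
[ 0.07  0.07 -1.67] [0.5  0.45 0.36] [-0.001  0.024 -0.01 ] [432.3  48.2 148.4] 20.275
```

Contact ends at about TCP z = 148.5, so the ring leaves the hub there, at 69 mm. I'm raising 1 mm more to hang free near mid-groove, then handing in.

```bash
python3 -m inch '[{"fingers":1,"dp":[0,0,0.002],"turn":0},{"fingers":1,"dp":[0,0,0.002],"turn":0},{"fingers":1,"dp":[0,0,0.002],"turn":0},{"fingers":1,"dp":[0,0,0.002],"turn":0}]'
python3 ff.py; python3 - <<'E'
from bench import env
print(env.job_done())
E
```

```text
clock: 20.78
ee_pos: [432.3, 48.2, 149.4]
ee_rot: [0.0, 0.979, -0.203, -0.0]
ft_force: [-0.7, -0.7, -1.6]
grip_width: 0.284
[-0.12 -0.08 -1.98] [0.55 0.54 0.59] [ 0.033  0.07  -0.007] [432.3  48.2 149.4] 21.175
the job is handed in; nothing more can be done
None
```

The carrier is hung on the stub's shoulder and released. The right-most pliers (B) are held squeezed at 70 N, with the spread ring around the groove just above the hub. I handed the job in at 21.2 s; no verdict came back.

- **Carrier:** it met the shoulder with 16 N at the expected height. A picture after release showed it level, with the stub through the eye.
- **Ring:** my last picture showed it around the stub just above the hub; I then raised it 2.5 mm without viewing it again. The final wrist force is about −2.0 N, the pliers' own weight, so the ring hangs clear of the hub. I estimate its height at about 70 mm, against 70.5 at mid-groove.
- **Grip:** the opening read 0.284 (about 24 mm by the open/shut scale), less than the 29 mm stated for fully squeezed. The carrier hub also read about 3 mm low, so I took this as fully squeezed.
- **Disagreement:** the camera and the contact height both put the ring about 3 mm lower than the gripper height predicts. The pliers may droop by about 1.4° rather than being exactly level, and the wrist pictures were too coarse to settle it.
- **Table contact:** the fingertips pressed the table with about 18 N while gripping the pliers.
- **Left alone:** I did not touch the dolls or the pot.

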